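# Let the microscope head down on its ratchet hoist

## Robot

A 6-joint arm with a two-finger parallel gripper is mounted at the origin on the work surface. World frame = base frame: x ahead of the robot, y to its left, z up, the work surface at z = 0. Lengths are in mm, angles in rad, forces in N, time in s.
With the tool pointing down it reaches from about 300 to 775 mm from the base axis. Payload 14.6 kg.
Tool frame: the origin (TCP) lies midway between the tips of the shut fingers; the grasp point (between the pads) lies 19 mm behind it; y points along the fingers, x is the direction in which the jaws open and shut, and the axes are right-handed (so a half turn about y gives the same grasp; the last joint's range is limited). The gripper opens to 85 mm and grips with 20 to 120 N. Pads are 22 mm wide; open, the fingers measure 114 mm over their backs; the gripper's body (76 mm by 85 mm) begins 54 mm behind the grasp point. The pads swing forward as they close: fully open they stand 13 mm farther back than shut.
Start: joints at [-1.356, 0.3, 1.521, -0, 1.321, -0.067], TCP at [152.94, -528.298, 231.281] pointing down, gripper open.
Joint ranges: [-3.03, 3.03], [-0.79, 2.21], [0.23, 2.52], [-1.04, 4.18], [0, 3.07], [-2.55, 2.55]. Speed limits (rad/s): [2.22, 2.22, 2.57, 3.14, 3.14, 3.14].

## Interface

Orientations are given as a 3x3 rotation matrix whose columns are the frame's x, y, z axes.
In Python, from workcell import get_obs, camera, calibration, hand_in, spot_in gives the robot as it stands. The module is installed in compiled form; this text tells all that it offers.
- The arm moves only by the shell command python3 -m pendant 'ROWS' [FORCE]. ROWS is JSON, a list of rows, each a list of 3 entries, a list of its own where there are three numbers: the opening, from 0 (shut) to 1 (fully open), then the shift along the tool's x, y, z in mm, then the turn about the tool's y in degrees. A call has 1 to 20 rows; each row shifts and turns the commanded pose from where the row before left it, along the tool's axes as they then stand; what a row does not reach is not made up. A row lasts 1/10 s, in which the tool goes at most 50 mm and 8.59 degrees, less where a joint would pass 70% of its speed; a pose out of reach is approached as far as the arm can. A call is refused whole if a number of a shift passes 50 or a number of a turn 8.59, either way. A call with a gripper value outside its range is refused whole. The fingers move at their own pace and stop on an object; FORCE is the grip in N (left out, the last holds). Time passes only in rows, so rows that do not move let the fingers close. It gives the time, the measured TCP pose, the force and the opening at its end, in the units of the state.
- get_obs(): the state, without advancing time (a new reading comes with each control period).
- camera(name): name is "side" or "top"; returns the picture (400x640x3 uint8, blue, green, red); there is no depth.
- calibration(name): a dict with "fx", "fy", "cx", "cy" (pixels), "world_to_cam" (4x4, takes a point from world to camera coordinates). Camera axes: x right, y down, z forward; pixel columns grow to the right and rows downward; lengths in mm; the calibration is good to about 2 mm. A picture is of the moment at which its call begins. calibration takes no time and is no camera call.
- hand_in(): hands the job in, once; it reports no verdict.
Trained networks look in the newest picture that a camera, given by its name, has taken for a name from the list of things; names that differ only in an ending like _2 or _b are one class to them, and where a whole thing is asked for, a point or a joint stands for the part that bears it (a point fixed in the world has none). Each returns a list of dicts, best first, with "confidence" (0 to 1); they miss things now and then, are a little off and sometimes report something else, mostly with a low value. They report only what shows in the picture. A call takes as long as a camera call.
- spot_in(camera, thing): "bbox" ([left, top, width, height] in pixels, round what is visible of it).
The state is a dict: "time": time; "qpos": joint angles; "qd": joint speeds; "joint_efforts": joint torques, N m; "tcp_pos": TCP position; "tool_rot": TCP orientation; "ft_force": force on the tool from outside, world axes, zero at the start; "ft_torque": the same for the moment, N m; "finger_gap": finger opening in mm.
Only numpy, scipy, OpenCV 4.12 (cv2) and the standard library are available. Lean on these libraries where they do the work, as an engineer would, in place of code of your own. Each camera call takes 0.05 s, during which the arm holds its last target. There are 200 camera calls.

## Task

Lower the microscope head on its hand-cranked stand: throw the ball-ended lever over to the side away from the ratchet wheel to free the pawl, wind the crank up just far enough for the pawl to spring clear, then let the crank turn back slowly under the load, keeping hold of it, until the head has sat down gently on the landing ring of the clamped collar. Do not let the head run away or press it onto the collar, and let go only once it rests there. Leave the lever thrown over and the bottles and slide box where they are.

Things in the scene. Friction and masses are not known exactly. Their poses are not given: they have to be found in the camera images.
- stand: White hoist stand, bolted to the bench. Origin under its gearbox on the bench; z up, x along the plane in which crank and lever swing (its -x side is roughly towards the robot), y along the crank axis. Base plate x -120 to 220, y -150 to 110 mm, 18 mm thick; gearbox 96 x 70 mm, top at 200 mm. Steel ratchet wheel (100 mm across) on the gearbox's +y face; column (28 mm thick, 378 mm high) at y -85 mm.
- crank_axis (a point): Point on the level crank axis, 140 mm above the bench, at y = 135 mm in the stand's frame, i.e. level with the middle of the hand grip; axes as the stand's. The hand grip moves round it on a circle of 85 mm radius in the stand's x-z plane.
- sleeve: The crank's black hand grip; origin at its middle, its y along the bar. A level bar along the crank axis, 22 mm thick, 100 mm long (50 mm each way from the middle), which spins freely on its pin, so that it can be held while the crank turns. The flat crank arm runs at y 61 to 71 mm of the stand.
- crank (a joint): Turn of the crank, rad, from its start (0), where the arm leans 0.63 rad from straight up to the stand's +x. Growing = arm leans further to +x, winding up (head rises 40 mm per rad); falling = letting back. Stops at -2.0 and 0.75. The ratchet holds it at the start. Unheld and with the pawl out, the head falls; at the hand grip the load is 4 to 7.5 N.
- lever_knob (a point): Centre of the black ball (22 mm) on the throw-over lever, a thin steel bar pivoting 200 mm above the bench at x = -50, y = 47 mm of the stand; ball 100 mm from that pivot. It starts leaning to the stand's +x.
- selector (a joint): Angle of the throw-over lever, rad: 0 (start) leans 0.35 rad from upright to the stand's +x, pawl pressed into the wheel; 0.7 (end stop) leans 0.35 rad to -x, pawl pulled out. Needs 1 to 2 N at the ball and stays where it is left. It pulls the pawl through a weak spring, so under load the pawl stays caught until the crank is wound up about 0.06 rad (5 mm at the hand grip).
- pawl_tip (a point): Tip of the steel pawl on top of the ratchet wheel; about 184 mm above the bench when caught in a tooth, about 203 mm when sprung clear. Do not pry at it.
- head: White microscope head (about 1 to 1.5 kg) with black eyepieces on a sleeve round the column; slides up and down only. Origin: centre of the sleeve's lower rim, its foot, which lands on the collar.
- collar: Dark steel collar, 54 mm across, clamped on the column under the head; height differs. Origin: centre of its underside. Its rubber-topped landing ring is screwed out by an unmeasured amount: the ring's top, where the head's foot lands, is 26 to 40 mm above this origin; find it by feel. The load leaves the crank within about 1 mm of hand-grip travel; further travel presses hard.
- reagent: Small amber dropper bottle, 36 mm across, 70 mm high; origin under it. Bystander.
- sanitiser: Clear bottle, 64 mm across, 170 mm high; origin under it. Bystander.
- slide_box: White divided slide tray, 160 x 100 x 35 mm; origin under it. Bystander.

How it is judged:
By the outcome, as a careful person would: the job done as asked, in the order asked, and still so for the second after the job is handed in, with the robot touching nothing.
It also fails if it takes over 72 s, if anything falls off the work surface, if the arm or the gripper's body presses on something with over 40 N, if the wrist force passes 120 N, or if a joint passes its speed limit or range.

## Working session

There is one attempt and no reset: what is moved stays moved. The work goes in short steps, Python scripts to look and compute and a shell command to move; the robot and the scene stay as the last step left them, time stands still between calls to the robot, and variables do not carry over. Pictures are saved under pics/ and viewed, on a budget of 10 in all, crops included, one or two more only if the job needs it, and the job is handed in when it is done.

```bash
mkdir -p pics; python3 - <<'E'
from workcell import *
import cv2, numpy as np
o=get_obs();print(o['time'],o['tcp_pos'],np.round(o['tool_rot'],3).tolist(),o['ft_force'],o['finger_gap'])
for c in('side','top'):
    cv2.imwrite(f'pics/{c}0.png',camera(c))
    k=calibration(c);print(c,k['fx'],k['fy'],k['cx'],k['cy'],np.round(k['world_to_cam'],4).tolist())
    for t in('stand','sleeve','lever_knob','pawl_tip','head','collar','reagent','sanitiser','slide_box'):
        print(t,[(np.round(d['bbox'],1).tolist(),round(d['confidence'],2)) for d in spot_in(c,t)[:2]])
E
```

```text
0.0 [ 152.89454789 -528.06302107  230.70998851] [[0.278, -0.0, 0.961], [-0.961, 0.001, 0.278], [-0.001, -1.0, 0.0]] [-0.14258898  0.23707749  0.07603378] 85.27757196292511
side 388.94894196891323 388.94894196891323 312.6865782831518 201.82593515611052 [[-0.9981, -0.0623, 0.0008, 526.1195], [-0.0409, 0.6461, -0.7622, 117.52], [0.047, -0.7607, -0.6474, 1203.8687], [0.0, 0.0, 0.0, 1.0]]
stand [([248.2, 74.6, 106.7, 140.4], 0.94)]
sleeve [([286.3, 147.6, 12.0, 23.6], 0.47)]
lever_knob [([318.2, 118.8, 14.8, 36.5], 0.73)]
pawl_tip [([318.4, 150.8, 9.3, 0.2], 0.5)]
head [([263.1, 75.0, 68.1, 59.9], 0.7)]
collar [([322.4, 120.5, 15.5, 17.0], 0.67)]
reagent [([350.4, 274.2, 16.8, 27.3], 0.71)]
sanitiser [([240.1, 238.4, 27.3, 58.5], 0.72)]
slide_box []
top 370.9516682941326 370.9516682941326 328.2196506082364 197.8871717485206 [[-0.0212, -0.9997, 0.0124, 124.97], [-0.9912, 0.0194, -0.1313, 565.4448], [0.131, -0.0151, -0.9913, 935.9771], [0.0, 0.0, 0.0, 1.0]]
stand [([398.0, 97.6, 192.9, 167.3], 0.79), ([272.0, 135.7, 32.4, 36.9], 0.45)]
sleeve [([403.3, 163.1, 41.7, 17.9], 0.88), ([508.2, 210.4, 20.4, 19.5], 0.32)]
lever_knob [([454.5, 197.4, 28.3, 31.0], 0.59)]
pawl_tip [([456.3, 203.2, 4.5, 15.6], 0.54)]
head [([453.9, 198.1, 29.4, 33.0], 0.71), ([396.0, 164.7, 62.6, 58.4], 0.64)]
collar [([505.3, 210.2, 23.5, 22.0], 0.62), ([394.7, 163.9, 65.6, 62.7], 0.31)]
reagent [([394.3, 163.2, 66.4, 61.6], 0.62), ([273.6, 257.9, 17.7, 19.0], 0.61)]
sanitiser [([272.4, 136.3, 31.3, 36.6], 0.87)]
slide_box []
```

View pics/side0.png

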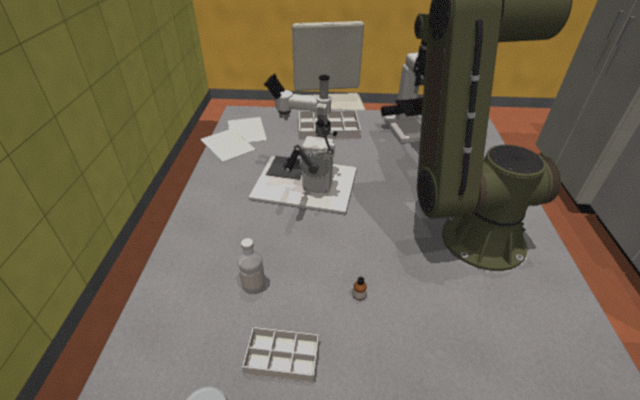

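View pics/top0.png

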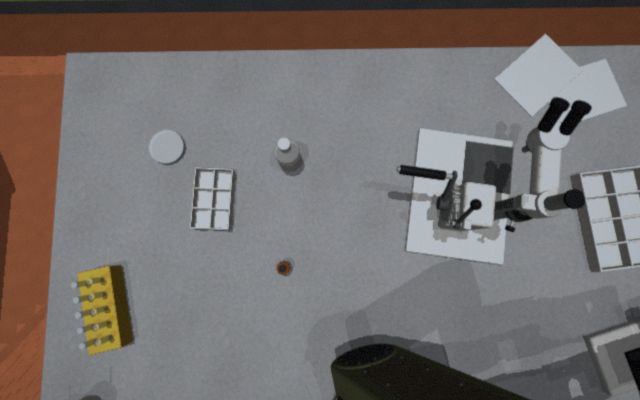

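```bash
cat > h.py <<'E'
import numpy as np, cv2
from workcell import *
def proj(c,P):
    k=calibration(c);P=np.atleast_2d(P);q=(np.c_[P,np.ones(len(P))]@np.array(k['world_to_cam']).T)[:,:3]
    return np.c_[k['fx']*q[:,0]/q[:,2]+k['cx'],k['fy']*q[:,1]/q[:,2]+k['cy']]
def S(p,P):
    c,s=np.cos(p[2]),np.sin(p[2]);P=np.atleast_2d(P).astype(float)
    return P@np.array([[c,-s,0],[s,c,0],[0,0,1]]).T+[p[0],p[1],0]
def grip(a):  # crank turn a
    t=.63+a;return [85*np.sin(t),135,140+85*np.cos(t)]
def knob(s):
    t=.35-s;return [-50+100*np.sin(t),47,200+100*np.cos(t)]
E
cat > fit.py <<'E'
from h import *
from scipy.optimize import least_squares
C=np.array([[220,110,18],[220,-150,18],[-120,-150,18],[-120,110,18.]])
obs={'top':np.array([[418,130],[513,143],[503,263],[407,250.]]),'side':np.array([[251,198],[272,153],[357,165],[348,209.]])}
f=lambda p:np.concatenate([(proj(c,S(p,C))-obs[c]).ravel() for c in obs])
r=least_squares(f,[500,-300,0],x_scale=[10,10,.1],loss='soft_l1')
print(r.x,np.round(r.fun,1));np.save('p.npy',r.x)
tiles=[]
for c,(u,v,w,h) in {'top':(395,115,210,160),'side':(240,65,130,155)}.items():
    im=cv2.imread(f'pics/{c}0.png')[v:v+h,u:u+w];z=600/im.shape[0] if c=='side' else 380/w
    z=380/max(w,0.1);z=z
    im=cv2.resize(im,None,fx=z,fy=z,interpolation=cv2.INTER_CUBIC)
    for P,col in [(S(r.x,C),(0,0,255)),(S(r.x,[grip(0)]),(0,255,0)),(S(r.x,[knob(0)]),(255,0,255)),(S(r.x,[[-50,47,200]]),(255,255,0))]:
        for q in proj(c,P): cv2.circle(im,tuple(int(t) for t in (q-[u,v]+.5)*z),3,col,1)
    tiles.append(cv2.copyMakeBorder(im,0,max(0,460-im.shape[0]),0,0,cv2.BORDER_CONSTANT)[:460])
cv2.imwrite('pics/c1.png',np.hstack(tiles))
E
python3 fit.py
```

```text
[ 5.20167145e+02 -2.16025706e+02 -1.47149038e-01] [ 0.7 -0.1 -0.2 -1.3  2.   3.6 -0.4  4.  -1.8 -1.2 -1.   2.5  0.3  1.
 -0.4  1.6]
```

View pics/c1.png

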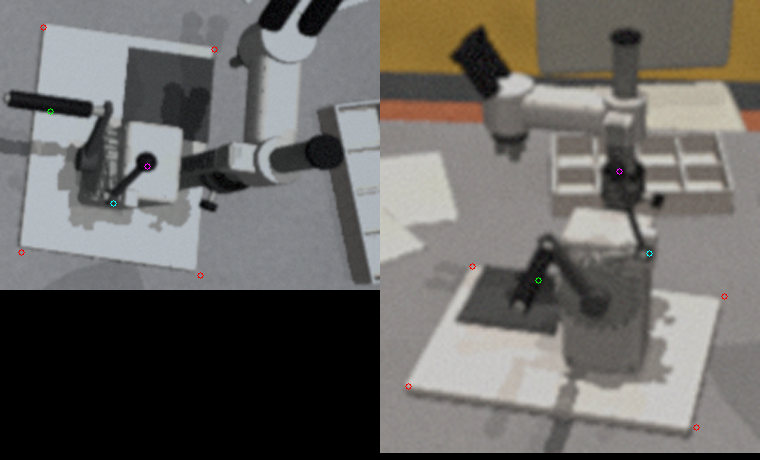

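```bash
cat > fit2.py <<'E'
from h import *
from scipy.optimize import least_squares
C=np.array([[220,110,18],[220,-150,18],[-120,-150,18],[-120,110,18.],grip(0),knob(0)])
obs={'top':np.array([[418.8,128.8],[513.2,141],[503.3,264.2],[406.6,249.3],[422.1,172.4],[476.2,204]]),'side':np.array([[249.6,197.7],[271.5,155.7],[356.3,166.6],[346,212],[291.7,158.7],[322,123.8]])}
f=lambda p:np.concatenate([(proj(c,S(p,C))-obs[c]).ravel() for c in obs])
r=least_squares(f,[500,-300,0],x_scale=[10,10,.1],loss='soft_l1')
print(r.x,np.round(r.fun.reshape(-1,2),1).tolist());np.save('p.npy',r.x)
p=r.x
print('grip0',S(p,[grip(a) for a in (0,.08,-.5,-1,-1.5)]),'knob',S(p,[knob(0),knob(.7)]))
def tri(ob):
    g=least_squares(lambda X:np.concatenate([(proj(c,X)-ob[c]).ravel() for c in ob]),[500,-200,200]);return g.x,g.cost
print(tri({'top':[422.1,172.4],'side':[291.7,158.7]}),tri({'top':[476.2,204],'side':[322,123.8]}))
E
python3 fit2.py
```

```text
[ 5.24554445e+02 -2.15121581e+02 -1.58161645e-01] [[0.4, -0.8], [-0.0, -0.1], [0.7, 1.3], [-0.8, 2.5], [-0.0, 0.8], [-0.7, -0.0], [-1.8, -1.2], [-1.0, -0.3], [0.2, -0.3], [-0.1, -1.1], [0.2, 1.8], [-2.2, -0.5]]
grip0 [[595.26962358 -89.69391304 208.68233821]
 [600.53168118 -90.53317853 204.46075946]
 [556.69872878 -83.54209501 224.28276097]
 [515.46369519 -76.9653634  219.24782438]
 [481.66029714 -71.57393147 194.81025652]] knob [[ 516.44295736 -166.23380437  293.93727128]
 [ 448.71937176 -155.43231332  293.93727128]]
(array([595.54093305, -87.69229719, 216.44208297]), np.float64(0.0014575901159265738)) (array([ 514.60190457, -168.2051189 ,  292.02144711]), np.float64(1.7873006569812713))
```

```bash
python3 -m pendant '[[0.5,[0,-15,0],-8.1],[0.5,[0,-15,0],-8.1],[0.5,[0,-15,0],-8.1],[0.5,[0,-15,0],-8.1],[0.5,[0,-15,0],-8.1],[0.5,[0,-15,0],-8.1],[0.5,[0,-15,0],-8.1],[0.5,[0,-15,0],-8.1],[0.5,[0,0,0],0]]' 20 && python3 -m pendant '[[0.5,[16,0,46],0],[0.5,[16,0,46],0],[0.5,[16,0,46],0],[0.5,[16,0,46],0],[0.5,[16,0,46],0],[0.5,[16,0,46],0],[0.5,[16,0,46],0],[0.5,[16,0,46],0],[0.5,[16,0,46],0],[0.5,[0,0,0],0],[0.5,[0,0,0],0]]'
cat >> h.py <<'E'
def st():
    o=get_obs();p=np.load('p.npy');d=np.array(o['tcp_pos'])-[p[0],p[1],0];c,s=np.cos(p[2]),np.sin(p[2])
    R=np.array([[c,s,0],[-s,c,0],[0,0,1]])
    print('t',round(o['time'],2),'stand tcp',np.round(R@d,1),'F',np.round(R@o['ft_force'],1),'gap',round(o['finger_gap'],1),'toolx',np.round(R@np.array(o['tool_rot'])[:,0],3))
E
python3 -c "from h import *;st()"
```

```text
time: 1.9
tcp_pos: [153.0, -528.7, 353.1]
tool_rot: [[0.988, 0.001, 0.155], [-0.155, -0.003, 0.988], [0.001, -1.0, -0.003]]
ft_force: [0.2, -0.6, 0.4]
finger_gap: 42.7
time: 3.0
tcp_pos: [360.5, -141.3, 350.6]
tool_rot: [[0.987, -0.001, 0.158], [-0.158, 0.0, 0.987], [-0.001, -1.0, 0.0]]
ft_force: [0.1, 0.4, 0.4]
finger_gap: 42.6
t 3.0 stand tcp [-173.7   47.1  350.6] F [0.1 0.4 0.4] gap 42.6 toolx [ 1.    -0.001 -0.001]
```

```bash
python3 -m pendant '[[0.5,[40,0,0],0],[0.5,[40,0,0],0],[0.5,[40,0,0],0],[0.5,[38,0,0],0],[0.5,[0,15,0],0],[0.5,[0,0,0],0],[0.5,[0,0,0],0]]'
python3 - <<'E'
from h import *
st();p=np.load('p.npy');t=[]
for c in('side','top'):
    u,v=np.round(proj(c,S(p,[knob(0)]))[0]).astype(int);im=camera(c)[max(0,v-65):v+65,u-65:u+65];cv2.imwrite(f'pics/full1{c}.png',im)
    t.append(cv2.resize(im,(390,390),interpolation=cv2.INTER_CUBIC))
cv2.imwrite('pics/v2.png',np.hstack(t))
E
```

```text
time: 3.7
tcp_pos: [515.6, -168.1, 336.2]
tool_rot: [[0.987, -0.001, 0.16], [-0.16, 0.0, 0.987], [-0.001, -1.0, 0.0]]
ft_force: [-0.7, -0.4, 0.5]
finger_gap: 43.0
t 3.7 stand tcp [-16.3  45.  336.2] F [-0.7 -0.5  0.5] gap 43.0 toolx [ 1.    -0.003 -0.001]
```

View pics/v2.png

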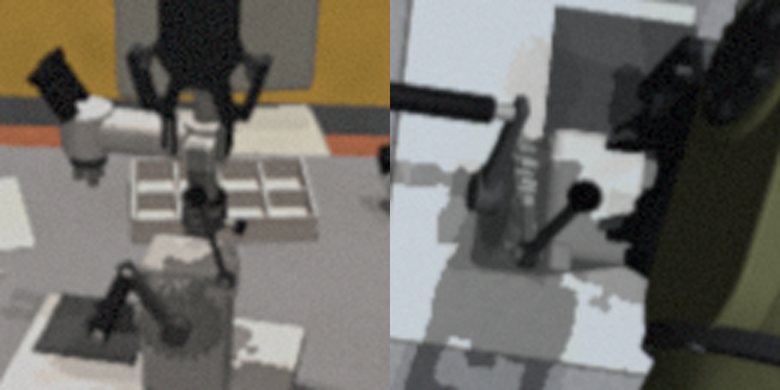

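```bash
python3 -m pendant '[[0.5,[0,10,0],0],[0.5,[0,12,0],0],[0.5,[0,12,0],0],[0.5,[0,12,0],0],[0.5,[0,12,2],0],[0.5,[0,0,0],0],[0.5,[0,0,0],0]]'; python3 -c "from h import *;st()"
python3 -m pendant '[[0.5,[-6,0,0],0],[0.5,[-6,0,0],0],[0.5,[-6,0,0],0],[0.5,[-6,0,0],0],[0.5,[0,0,0],0]]'; python3 -c "from h import *;st()"
```

```text
time: 4.5
tcp_pos: [516.7, -164.9, 278.3]
tool_rot: [[0.988, -0.0, 0.157], [-0.157, 0.0, 0.988], [-0.0, -1.0, 0.0]]
ft_force: [1.3, -0.2, -0.3]
finger_gap: 42.6
t 4.5 stand tcp [-15.7  48.3 278.3] F [ 1.3  0.1 -0.3] gap 42.6 toolx [ 1.  0. -0.]
time: 5.0
tcp_pos: [492.3, -161.2, 278.7]
tool_rot: [[0.988, 0.0, 0.158], [-0.158, -0.0, 0.988], [0.0, -1.0, -0.0]]
ft_force: [-0.7, -0.3, 0.1]
finger_gap: 43.0
t 5.0 stand tcp [-40.4  48.2 278.7] F [-0.6 -0.4  0.1] gap 43.0 toolx [ 1. -0.  0.]
```

```bash
python3 -m pendant '[[0.5,[-6,0,0],0],[0.5,[-6,0,0],0],[0.5,[-6,0,0],0],[0.5,[-6,0,0],0],[0.5,[-6,0,0],0],[0.5,[-6,0,0],0],[0.5,[-6,0,0],0],[0.5,[-5,0,0],0],[0.5,[0,0,0],0]]'; python3 -c "from h import *;st()"
for i in 1 2; do python3 -m pendant '[[0.5,[-2,0,0],0],[0.5,[0,0,0],0]]' >/dev/null; python3 -c "from h import *;st()";done
```

```text
time: 5.9
tcp_pos: [446.0, -153.7, 278.3]
tool_rot: [[0.988, -0.0, 0.158], [-0.158, 0.0, 0.988], [-0.0, -1.0, 0.0]]
ft_force: [-0.2, 0.6, 0.6]
finger_gap: 42.9
t 5.9 stand tcp [-87.3  48.2 278.3] F [-0.3  0.6  0.6] gap 42.9 toolx [ 1. -0. -0.]
t 6.1 stand tcp [-88.8  48.2 278.2] F [ 0.5 -1.  -0.5] gap 42.5 toolx [ 1.  0. -0.]
t 6.3 stand tcp [-90.8  48.2 278.2] F [ 0.  -0.3 -0.2] gap 42.9 toolx [ 1.  0. -0.]
```

```bash
for i in 1 2 3; do python3 -m pendant '[[0.5,[-2,0,0],0],[0.5,[0,0,0],0]]' >/dev/null; python3 -c "from h import *;st()";done
python3 - <<'E'
from h import *
p=np.load('p.npy');t=[]
for c in('side','top'):
    u,v=np.round(proj(c,S(p,[knob(0.35)]))[0]).astype(int);im=camera(c)[max(0,v-65):v+65,u-65:u+65]
    t.append(cv2.resize(im,(390,390),interpolation=cv2.INTER_CUBIC))
cv2.imwrite('pics/v3.png',np.hstack(t))
E
```

```text
t 6.5 stand tcp [-92.8  48.2 278.2] F [ 0.8  0.2 -0.4] gap 42.5 toolx [ 1.  0. -0.]
t 6.7 stand tcp [-94.3  48.2 278.3] F [ 7.8  0.1 -4.1] gap 42.6 toolx [1.    0.    0.002]
t 6.9 stand tcp [-95.   48.2 278.3] F [23.6 -0.3 -9.2] gap 42.7 toolx [1.    0.    0.005]
```

View pics/v3.png

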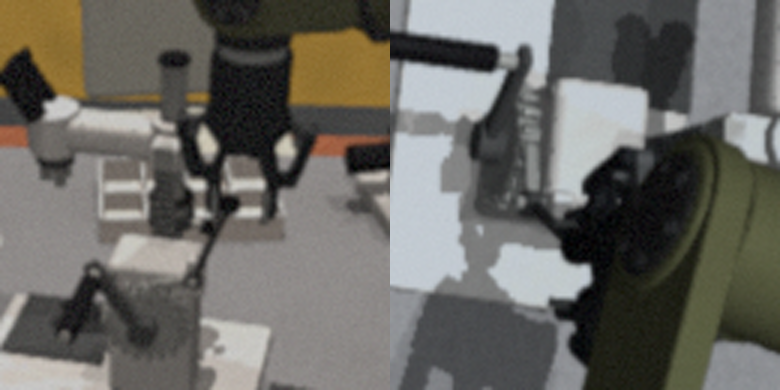

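```bash
python3 -m pendant '[[0.5,[7,0,0],0],[0.5,[5,0,0],0],[0.5,[0,0,0],0],[0.5,[0,-20,0],0],[0.5,[0,-30,0],0],[0.5,[0,-20,0],0],[0.5,[35,0,25],0],[0.5,[35,0,25],0],[0.5,[35,0,25],0],[0.5,[30,0,25],0],[0.5,[0,40,0],0],[0.5,[0,40,0],0],[0.5,[0,0,0],0],[0.5,[0,0,0],0]]'; python3 -c "from h import *;st()"
```

```text
time: 8.4
tcp_pos: [597.5, -76.8, 269.5]
tool_rot: [[0.988, 0.0, 0.158], [-0.158, -0.0, 0.988], [0.0, -1.0, -0.0]]
ft_force: [-0.2, 0.3, 1.4]
finger_gap: 42.8
t 8.4 stand tcp [ 50.3 148.1 269.5] F [-0.2  0.3  1.4] gap 42.8 toolx [ 1. -0.  0.]
```

```bash
python3 -m pendant '[[0.5,[0,20,0],0],[0.5,[0,20,0],0],[0.5,[0,20,0],0],[0.5,[0,19,0],0],[0.5,[0,0,0],0],[0.5,[0,0,0],0]]'; python3 - <<'E'
from h import *
st();p=np.load('p.npy');t=[]
for c in('side','top'):
    u,v=np.round(proj(c,S(p,[grip(0)]))[0]).astype(int);im=camera(c)[max(0,v-65):v+65,u-65:u+65]
    t.append(cv2.resize(im,(390,390),interpolation=cv2.INTER_CUBIC))
cv2.imwrite('pics/v4.png',np.hstack(t))
E
```

```text
time: 9.0
tcp_pos: [598.3, -76.9, 191.9]
tool_rot: [[0.987, 0.003, 0.158], [-0.158, -0.001, 0.988], [0.003, -1.0, -0.0]]
ft_force: [0.3, -0.4, -0.5]
finger_gap: 42.5
t 9.0 stand tcp [ 51.1 148.1 191.9] F [ 0.4 -0.4 -0.5] gap 42.5 toolx [ 1.    -0.     0.003]
```

View pics/v4.png

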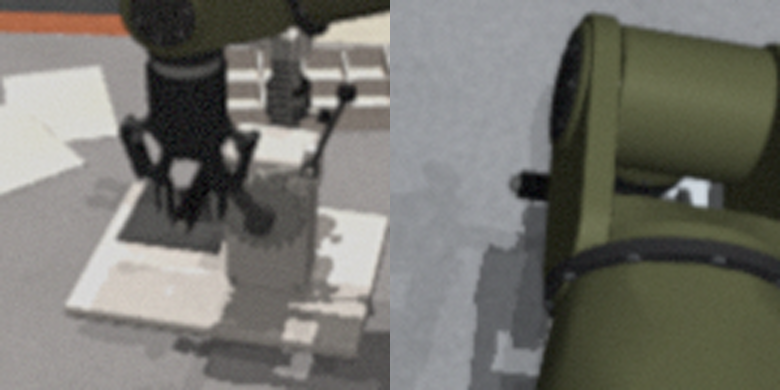

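```bash
python3 -m pendant '[[0.2,[0,0,0],0],[0.2,[0,0,0],0],[0.2,[0,0,0],0],[0.2,[0,0,0],0],[0.2,[0,0,0],0],[0.1,[0,0,0],0],[0.1,[0,0,0],0],[0.1,[0,0,0],0]]' 60; python3 -c "from h import *;st()"
```

```text
time: 9.9
tcp_pos: [598.4, -76.8, 190.5]
tool_rot: [[0.988, 0.003, 0.157], [-0.157, -0.001, 0.988], [0.003, -1.0, -0.0]]
ft_force: [4.9, -1.3, 4.6]
finger_gap: 20.3
t 9.9 stand tcp [ 51.2 148.3 190.5] F [ 5.1 -0.5  4.6] gap 20.3 toolx [1.    0.    0.003]
```

```bash
cat > pw.py <<'E'
from h import *
import sys
st();p=np.load('p.npy');c='side'
im=camera(c);u,v=np.round(proj(c,S(p,[[0,47,195]]))[0]).astype(int)
np.save(f'pics/{sys.argv[1]}.npy',im[v-22:v+22,u-30:u+30])
print([(np.round(d['bbox'],1).tolist(),round(d['confidence'],2)) for d in spot_in(c,'pawl_tip')])
E
python3 pw.py a
python3 -m pendant '[[0.1,[1.3,0.9,0],0],[0.1,[1.3,1,0],0],[0.1,[0,0,0],0],[0.1,[0,0,0],0]]' >/dev/null; python3 pw.py b
python3 -m pendant '[[0.1,[1.3,1,0],0],[0.1,[0,0,0],0],[0.1,[0,0,0],0]]' >/dev/null; python3 pw.py c
python3 - <<'E'
import numpy as np,cv2
cv2.imwrite('pics/v5.png',np.hstack([cv2.resize(np.load(f'pics/{k}.npy'),None,fx=4.4,fy=4.4,interpolation=cv2.INTER_CUBIC) for k in 'abc']))
E
```

```text
t 9.9 stand tcp [ 51.2 148.3 190.5] F [ 5.1 -0.5  4.6] gap 20.3 toolx [1.    0.    0.003]
[]
t 10.4 stand tcp [ 53.4 148.3 188.8] F [-0.1 -0.   8.4] gap 20.2 toolx [1.    0.    0.002]
[]
t 10.8 stand tcp [ 54.7 148.3 187.8] F [0.3 0.5 9.5] gap 20.4 toolx [1.    0.    0.002]
[([312.3, 148.7, 18.3, 0.8], 0.37)]
```

View pics/v5.png

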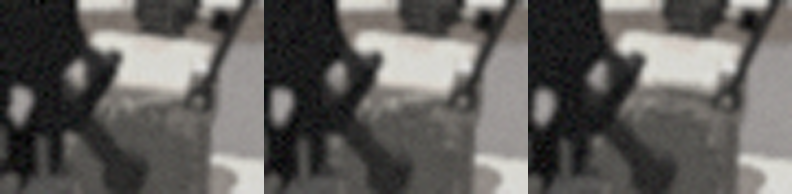

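```bash
python3 -m pendant '[[0.1,[1.3,1,0],0],[0.1,[0,0,0],0],[0.1,[0,0,0],0]]' >/dev/null; python3 pw.py d
python3 -m pendant '[[0.1,[1.2,1,0],0],[0.1,[0,0,0],0],[0.1,[0,0,0],0]]' >/dev/null; python3 pw.py e
python3 - <<'E'
import numpy as np,cv2
cv2.imwrite('pics/v6.png',np.hstack([cv2.resize(np.load(f'pics/{k}.npy')[8:30,22:52],None,fx=8.8,fy=8.8,interpolation=cv2.INTER_CUBIC) for k in 'ade']))
E
```

```text
t 11.2 stand tcp [ 55.9 148.3 186.8] F [-0.4  0.   8.2] gap 20.4 toolx [1.    0.    0.002]
[([263.2, 71.3, 67.6, 66.2], 0.64), ([316.4, 148.4, 13.7, 3.2], 0.57)]
t 11.6 stand tcp [ 57.1 148.3 185.7] F [-0.7  0.8  8.3] gap 20.2 toolx [1.    0.    0.002]
[([312.3, 148.2, 14.5, 3.5], 0.42)]
```

View pics/v6.png

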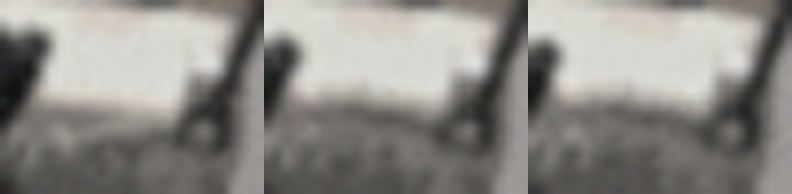

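```bash
python3 - <<'E'
from h import *
p=np.load('p.npy');im=camera('side');cv2.imwrite('pics/side_e.png',im)
print([(n,np.round(spot_in('side',n)[0]['bbox'],1).tolist()) for n in('head','collar') if spot_in('side',n)])
u0,v0,w,h=290,65,65,80;z=7.5
ts=[]
for I in (im,cv2.imread('pics/side0.png')):
    o=cv2.resize(I[v0:v0+h,u0:u0+w],None,fx=5.8,fy=7.4,interpolation=cv2.INTER_CUBIC)
    for zz in range(200,400,20):
        q=(proj('side',S(p,[[27,-85,zz]]))[0]-[u0,v0]+.5)*[5.8,7.4];a=tuple(int(t) for t in q)
        cv2.line(o,a,(a[0]-8,a[1]),(0,0,255),1);cv2.putText(o,str(zz),(a[0]-34,a[1]+4),0,.35,(0,0,255),1)
    ts.append(o)
cv2.imwrite('pics/v7.png',np.hstack(ts))
E
```

```text
[('head', [264.3, 71.7, 66.2, 64.5]), ('collar', [263.3, 72.0, 67.9, 65.1])]
```

View pics/v7.png

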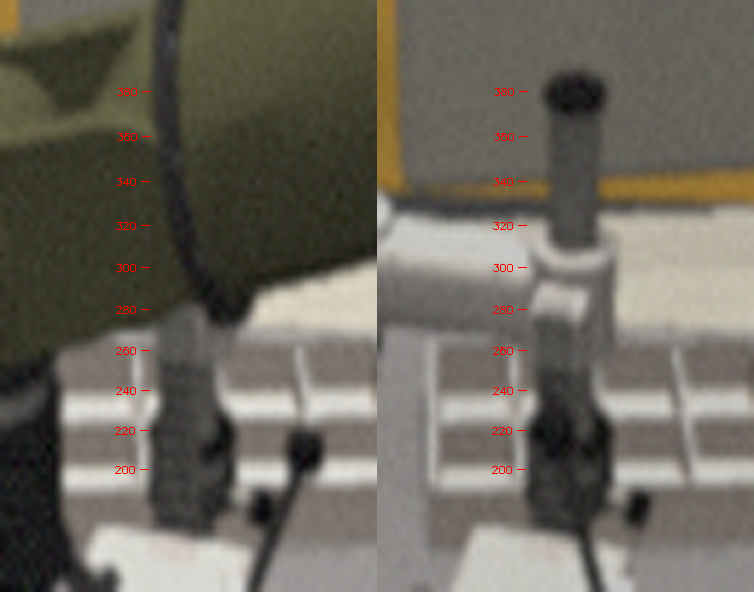

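```bash
cat > path.py <<'E'
import numpy as np,sys,json
t0,t1,n=map(float,sys.argv[1:4]);n=int(n)
t=np.linspace(t0,t1,n+1);P=np.round(np.c_[85*np.sin(t),-85*np.cos(t)],1);d=np.round(np.diff(P,axis=0),1)
print(json.dumps([[0.1,[a,b,0],0] for a,b in d.tolist()]).replace(' ',''))
E
python3 path.py .719 .319 20;python3 path.py .319 -.081 20; cat > ld.py <<'E'
from h import *
import sys
F=[];
o=get_obs();p=np.load('p.npy');c,s=np.cos(p[2]),np.sin(p[2]);R=np.array([[c,s,0],[-s,c,0],[0,0,1]])
x=R@(np.array(o['tcp_pos'])-[p[0],p[1],0]);f=R@np.array(o['ft_force'])
t=np.arctan2(x[0]-1.1,x[2]-121.7);tan=np.array([np.cos(t),0,-np.sin(t)]);rad=np.array([np.sin(t),0,np.cos(t)])
L=-f@tan
print('t %.2f ang %.4f r %.1f load %.1f rad %.1f Fy %.1f gap %.1f'%(o['time'],t,np.hypot(x[0]-1.1,x[2]-121.7),L,f@rad,f[1],o['finger_gap']))
if len(sys.argv)>1 and L<float(sys.argv[1]): sys.exit(1)
E
python3 ld.py
```

```text
[[0.1,[-1.3,-1.1,0],0],[0.1,[-1.3,-1.0,0],0],[0.1,[-1.4,-1.1,0],0],[0.1,[-1.3,-1.0,0],0],[0.1,[-1.4,-1.0,0],0],[0.1,[-1.4,-1.0,0],0],[0.1,[-1.4,-0.9,0],0],[0.1,[-1.4,-1.0,0],0],[0.1,[-1.5,-0.8,0],0],[0.1,[-1.4,-0.9,0],0],[0.1,[-1.5,-0.8,0],0],[0.1,[-1.5,-0.8,0],0],[0.1,[-1.5,-0.8,0],0],[0.1,[-1.6,-0.7,0],0],[0.1,[-1.5,-0.7,0],0],[0.1,[-1.6,-0.7,0],0],[0.1,[-1.6,-0.7,0],0],[0.1,[-1.5,-0.6,0],0],[0.1,[-1.6,-0.6,0],0],[0.1,[-1.6,-0.5,0],0]]
[[0.1,[-1.7,-0.5,0],0],[0.1,[-1.6,-0.5,0],0],[0.1,[-1.6,-0.5,0],0],[0.1,[-1.7,-0.4,0],0],[0.1,[-1.6,-0.4,0],0],[0.1,[-1.7,-0.3,0],0],[0.1,[-1.7,-0.3,0],0],[0.1,[-1.6,-0.3,0],0],[0.1,[-1.7,-0.3,0],0],[0.1,[-1.7,-0.2,0],0],[0.1,[-1.7,-0.2,0],0],[0.1,[-1.7,-0.1,0],0],[0.1,[-1.7,-0.2,0],0],[0.1,[-1.7,0.0,0],0],[0.1,[-1.7,-0.1,0],0],[0.1,[-1.7,0.0,0],0],[0.1,[-1.7,0.0,0],0],[0.1,[-1.7,0.1,0],0],[0.1,[-1.7,0.1,0],0],[0.1,[-1.7,0.1,0],0]]
t 11.95 ang 0.7187 r 85.1 load 5.3 rad 6.9 Fy 0.1 gap 20.3
```

```bash
python3 -m pendant '[[0.1,[-1.3,-1.1,0],0],[0.1,[-1.3,-1.0,0],0],[0.1,[-1.4,-1.1,0],0],[0.1,[-1.3,-1.0,0],0]]' >/dev/null; python3 ld.py 2 && python3 -m pendant '[[0.1,[-1.4,-1.0,0],0],[0.1,[-1.4,-1.0,0],0]]' >/dev/null; python3 ld.py 2 && python3 -m pendant '[[0.1,[-1.4,-0.9,0],0],[0.1,[-1.4,-1.0,0],0],[0.1,[-1.5,-0.8,0],0],[0.1,[-1.4,-0.9,0],0]]' >/dev/null; python3 ld.py 2
```

```text
t 12.35 ang 0.6379 r 85.1 load 4.7 rad 6.8 Fy 1.0 gap 20.2
t 12.55 ang 0.5973 r 85.0 load 5.6 rad 6.5 Fy 1.1 gap 20.1
t 12.95 ang 0.5174 r 85.0 load 5.6 rad 7.1 Fy 1.2 gap 20.1
```

Pawl is clear; the load stays on the hand. Continuing.

```bash
python3 -m pendant '[[0.1,[-1.5,-0.8,0],0],[0.1,[-1.5,-0.8,0],0],[0.1,[-1.5,-0.8,0],0],[0.1,[-1.6,-0.7,0],0],[0.1,[-1.5,-0.7,0],0]]' >/dev/null; python3 ld.py 2.5 && python3 -m pendant '[[0.1,[-1.6,-0.7,0],0],[0.1,[-1.6,-0.7,0],0],[0.1,[-1.5,-0.6,0],0],[0.1,[-1.6,-0.6,0],0],[0.1,[-1.6,-0.5,0],0]]' >/dev/null; python3 ld.py 2.5 && python3 -m pendant '[[0.1,[-1.7,-0.5,0],0],[0.1,[-1.6,-0.5,0],0],[0.1,[-1.6,-0.5,0],0],[0.1,[-1.7,-0.4,0],0],[0.1,[-1.6,-0.4,0],0]]' >/dev/null; python3 ld.py 2.5; for i in .219,-.181,40 -.181,-.581,40 -.581,-.981,40; do python3 path.py ${i//,/ };done
```

```text
t 13.45 ang 0.4166 r 85.0 load 6.6 rad 7.5 Fy 1.0 gap 20.3
t 13.95 ang 0.3156 r 84.9 load 5.3 rad 8.5 Fy 0.8 gap 20.4
t 14.45 ang 0.2141 r 84.9 load 6.0 rad 8.6 Fy 2.4 gap 20.7
[[0.1,[-0.9,-0.2,0],0],[0.1,[-0.8,-0.1,0],0],[0.1,[-0.8,-0.2,0],0],[0.1,[-0.9,-0.1,0],0],[0.1,[-0.8,-0.2,0],0],[0.1,[-0.8,-0.1,0],0],[0.1,[-0.9,-0.2,0],0],[0.1,[-0.8,-0.1,0],0],[0.1,[-0.9,-0.1,0],0],[0.1,[-0.8,-0.1,0],0],[0.1,[-0.9,-0.1,0],0],[0.1,[-0.8,-0.1,0],0],[0.1,[-0.8,-0.1,0],0],[0.1,[-0.9,0.0,0],0],[0.1,[-0.8,-0.1,0],0],[0.1,[-0.9,-0.1,0],0],[0.1,[-0.8,0.0,0],0],[0.1,[-0.9,0.0,0],0],[0.1,[-0.8,-0.1,0],0],[0.1,[-0.9,0.0,0],0],[0.1,[-0.8,0.0,0],0],[0.1,[-0.9,0.0,0],0],[0.1,[-0.8,0.0,0],0],[0.1,[-0.9,0.0,0],0],[0.1,[-0.8,0.0,0],0],[0.1,[-0.9,0.1,0],0],[0.1,[-0.8,0.0,0],0],[0.1,[-0.9,0.1,0],0],[0.1,[-0.8,0.0,0],0],[0.1,[-0.9,0.1,0],0],[0.1,[-0.8,0.1,0],0],[0.1,[-0.9,0.0,0],0],[0.1,[-0.8,0.1,0],0],[0.1,[-0.9,0.1,0],0],[0.1,[-0.8,0.1,0],0],[0.1,[-0.8,0.1,0],0],[0.1,[-0.9,0.2,0],0],[0.1,[-0.8,0.1,0],0],[0.1,[-0.9,0.1,0],0],[0.1,[-0.8,0.2,0],0]]
[[0.1,[-0.8,0.1,0],0],[0.1,[-0.9,0.2,0],0],[0.1,[-0.8,0.2,0],0],[
[... 918 characters left out ...]
,0],0],[0.1,[-0.7,0.5,0],0],[0.1,[-0.7,0.5,0],0],[0.1,[-0.6,0.6,0],0],[0.1,[-0.7,0.5,0],0],[0.1,[-0.6,0.5,0],0],[0.1,[-0.7,0.6,0],0],[0.1,[-0.6,0.6,0],0],[0.1,[-0.6,0.5,0],0],[0.1,[-0.7,0.6,0],0],[0.1,[-0.6,0.6,0],0],[0.1,[-0.6,0.5,0],0],[0.1,[-0.6,0.6,0],0],[0.1,[-0.6,0.6,0],0],[0.1,[-0.6,0.6,0],0],[0.1,[-0.6,0.6,0],0],[0.1,[-0.6,0.7,0],0],[0.1,[-0.6,0.6,0],0],[0.1,[-0.6,0.6,0],0],[0.1,[-0.6,0.6,0],0],[0.1,[-0.5,0.7,0],0],[0.1,[-0.6,0.6,0],0],[0.1,[-0.5,0.7,0],0],[0.1,[-0.6,0.6,0],0],[0.1,[-0.5,0.7,0],0],[0.1,[-0.5,0.6,0],0],[0.1,[-0.6,0.7,0],0],[0.1,[-0.5,0.7,0],0],[0.1,[-0.5,0.7,0],0],[0.1,[-0.5,0.6,0],0],[0.1,[-0.5,0.7,0],0],[0.1,[-0.5,0.7,0],0],[0.1,[-0.5,0.7,0],0],[0.1,[-0.4,0.7,0],0]]
```

```bash
exec 2>&1; 
python3 -m pendant '[[0.1,[-0.9,-0.2,0],0],[0.1,[-0.8,-0.1,0],0],[0.1,[-0.8,-0.2,0],0]]' >/dev/null; python3 ld.py 3 && 
python3 -m pendant '[[0.1,[-0.9,-0.1,0],0],[0.1,[-0.8,-0.2,0],0],[0.1,[-0.8,-0.1,0],0]]' >/dev/null && python3 ld.py 3 && 
python3 -m pendant '[[0.1,[-0.9,-0.2,0],0],[0.1,[-0.8,-0.1,0],0],[0.1,[-0.9,-0.1,0],0]]' >/dev/null && python3 ld.py 3 && 
python3 -m pendant '[[0.1,[-0.8,-0.1,0],0],[0.1,[-0.9,-0.1,0],0],[0.1,[-0.8,-0.1,0],0]]' >/dev/null && python3 ld.py 3 && 
python3 -m pendant '[[0.1,[-0.8,-0.1,0],0],[0.1,[-0.9,0,0],0]]' >/dev/null && python3 ld.py 3 && 
python3 -m pendant '[[0.1,[-0.8,-0.1,0],0],[0.1,[-0.9,-0.1,0],0]]' >/dev/null && python3 ld.py 3 && 
python3 -m pendant '[[0.1,[-0.8,0,0],0],[0.1,[-0.9,0,0],0]]' >/dev/null && python3 ld.py 3 && 
python3 -m pendant '[[0.1,[-0.8,-0.1,0],0],[0.1,[-0.9,0,0],0]]' >/dev/null && python3 ld.py 3 && 
python3 -m pendant '[[0.1,[-0.8,0,0],0],[0.1,[-0.9,0,0],0]]' >/dev/null && python3 ld.py 3 && 
python3 -m pendant '[[0.1,[-0.8,0,0],0],[0.1,[-0.9,0,0],0]]' >/dev/null && python3 ld.py 3
```

```text
t 14.75 ang 0.1841 r 84.9 load 7.0 rad 8.6 Fy 1.0 gap 20.1
t 15.05 ang 0.1541 r 84.8 load 5.4 rad 9.6 Fy 2.0 gap 20.4
t 15.35 ang 0.1226 r 84.8 load 6.4 rad 8.3 Fy 2.0 gap 19.9
t 15.65 ang 0.0922 r 84.8 load 6.1 rad 7.6 Fy 1.9 gap 20.1
t 15.85 ang 0.0725 r 84.8 load 5.9 rad 9.4 Fy 1.3 gap 20.1
t 16.05 ang 0.0515 r 84.8 load 6.4 rad 9.3 Fy 2.0 gap 20.3
t 16.25 ang 0.0314 r 84.8 load 6.6 rad 9.8 Fy 1.8 gap 20.3
t 16.45 ang 0.0109 r 84.8 load 6.4 rad 10.4 Fy 1.2 gap 20.3
t 16.65 ang -0.0094 r 84.7 load 7.3 rad 9.8 Fy 1.2 gap 20.2
t 16.85 ang -0.0301 r 84.8 load 5.4 rad 10.0 Fy 0.7 gap 20.3
```

```bash
exec 2>&1; 
python3 -m pendant '[[0.1,[-0.8,0,0],0]]' >/dev/null; python3 ld.py 3.5 && 
python3 -m pendant '[[0.1,[-0.9,0.1,0],0]]' >/dev/null && python3 ld.py 3.5 && 
python3 -m pendant '[[0.1,[-0.8,0,0],0]]' >/dev/null && python3 ld.py 3.5 && 
python3 -m pendant '[[0.1,[-0.9,0.1,0],0]]' >/dev/null && python3 ld.py 3.5 && 
python3 -m pendant '[[0.1,[-0.8,0,0],0]]' >/dev/null && python3 ld.py 3.5 && 
python3 -m pendant '[[0.1,[-0.9,0.1,0],0]]' >/dev/null && python3 ld.py 3.5 && 
python3 -m pendant '[[0.1,[-0.8,0.1,0],0]]' >/dev/null && python3 ld.py 3.5 && 
python3 -m pendant '[[0.1,[-0.9,0,0],0]]' >/dev/null && python3 ld.py 3.5 && 
python3 -m pendant '[[0.1,[-0.8,0.1,0],0]]' >/dev/null && python3 ld.py 3.5 && 
python3 -m pendant '[[0.1,[-0.9,0.1,0],0]]' >/dev/null && python3 ld.py 3.5 && 
python3 -m pendant '[[0.1,[-0.8,0.1,0],0]]' >/dev/null && python3 ld.py 3.5 && 
python3 -m pendant '[[0.1,[-0.8,0.1,0],0]]' >/dev/null && python3 ld.py 3.5 && 
python3 -m pendant '[[0.1,[-0.9,0.2,0],0]]' >/dev/null && python3 ld.py 3.5 && 
python3 -m pendant '[[0.1,[-0.8,0.1,0],0]]' >/dev/null && python3 ld.py 3.5 && 
python3 -m pendant '[[0.1,[-0.9,0.1,0],0]]' >/dev/null && python3 ld.py 3.5 && 
python3 -m pendant '[[0.1,[-0.8,0.2,0],0]]' >/dev/null && python3 ld.py 3.5 && 
python3 -m pendant '[[0.1,[-0.8,0.1,0],0]]' >/dev/null && python3 ld.py 3.5 && 
python3 -m pendant '[[0.1,[-0.9,0.2,0],0]]' >/dev/null && python3 ld.py 3.5 && 
python3 -m pendant '[[0.1,[-0.8,0.2,0],0]]' >/dev/null && python3 ld.py 3.5 && 
python3 -m pendant '[[0.1,[-0.8,0.2,0],0]]' >/dev/null && python3 ld.py 3.5 && 
python3 -m pendant '[[0.1,[-0.9,0.2,0],0]]' >/dev/null && python3 ld.py 3.5 && 
python3 -m pendant '[[0.1,[-0.8,0.2,0],0]]' >/dev/null && python3 ld.py 3.5
```

```text
t 16.95 ang -0.0398 r 84.8 load 6.3 rad 9.2 Fy 1.9 gap 20.3
t 17.05 ang -0.0505 r 84.7 load 6.4 rad 10.7 Fy 1.7 gap 20.3
t 17.15 ang -0.0599 r 84.8 load 6.6 rad 10.1 Fy 1.1 gap 20.2
t 17.25 ang -0.0707 r 84.7 load 7.1 rad 10.3 Fy 2.8 gap 20.2
t 17.35 ang -0.0805 r 84.8 load 6.2 rad 10.0 Fy 3.2 gap 20.4
t 17.45 ang -0.0916 r 84.7 load 6.1 rad 11.9 Fy 2.2 gap 20.1
t 17.55 ang -0.1009 r 84.7 load 5.5 rad 10.7 Fy 2.4 gap 20.4
t 17.65 ang -0.1120 r 84.7 load 7.4 rad 10.2 Fy 1.3 gap 20.5
t 17.75 ang -0.1222 r 84.7 load 6.5 rad 10.4 Fy 1.4 gap 20.3
t 17.85 ang -0.1325 r 84.7 load 6.6 rad 9.7 Fy 2.1 gap 20.4
t 17.95 ang -0.1423 r 84.7 load 6.9 rad 10.4 Fy 2.5 gap 20.4
t 18.05 ang -0.1522 r 84.7 load 6.0 rad 10.4 Fy 1.7 gap 20.3
t 18.15 ang -0.1628 r 84.7 load 6.7 rad 11.1 Fy 2.2 gap 20.3
t 18.25 ang -0.1729 r 84.7 load 6.3 rad 9.9 Fy 0.8 gap 20.0
t 18.35 ang -0.1842 r 84.7 load 7.2 rad 9.5 Fy 2.4 gap 20.4
t 18.45 ang -0.1940 r 84.7 load 7.1 rad 10.6 Fy 2.8 gap 20.1
t 18.55 ang -0.2038 r 84.7 load 5.6 rad 10.6 Fy 3.2 gap 20.2
t 18.65 ang -0.2147 r 84.7 load 6.4 rad 10.3 Fy 2.5 gap 20.3
t 18.75 ang -0.2248 r 84.7 load 6.4 rad 11.3 Fy 3.2 gap 20.1
t 18.85 ang -0.2344 r 84.7 load 7.4 rad 10.7 Fy 2.6 gap 20.5
t 18.95 ang -0.2455 r 84.7 load 5.6 rad 11.5 Fy 2.6 gap 20.2
t 19.05 ang -0.2559 r 84.7 load 6.1 rad 9.8 Fy 2.3 gap 20.4
```

```bash
exec 2>&1; 
python3 -m pendant '[[0.1,[-0.8,0,0],0]]' >/dev/null; python3 ld.py 3.5 && 
python3 -m pendant '[[0.1,[-0.8,0,0],0]]' >/dev/null && python3 ld.py 3.5 && 
python3 -m pendant '[[0.1,[-0.9,0.1,0],0]]' >/dev/null && python3 ld.py 3.5 && 
python3 -m pendant '[[0.1,[-0.8,0.2,0],0]]' >/dev/null && python3 ld.py 3.5 && 
python3 -m pendant '[[0.1,[-0.8,0.2,0],0]]' >/dev/null && python3 ld.py 3.5 && 
python3 -m pendant '[[0.1,[-0.8,0.2,0],0]]' >/dev/null && python3 ld.py 3.5 && 
python3 -m pendant '[[0.1,[-0.8,0.3,0],0]]' >/dev/null && python3 ld.py 3.5 && 
python3 -m pendant '[[0.1,[-0.8,0.2,0],0]]' >/dev/null && python3 ld.py 3.5 && 
python3 -m pendant '[[0.1,[-0.8,0.3,0],0]]' >/dev/null && python3 ld.py 3.5 && 
python3 -m pendant '[[0.1,[-0.8,0.3,0],0]]' >/dev/null && python3 ld.py 3.5 && 
python3 -m pendant '[[0.1,[-0.8,0.3,0],0]]' >/dev/null && python3 ld.py 3.5 && 
python3 -m pendant '[[0.1,[-0.8,0.3,0],0]]' >/dev/null && python3 ld.py 3.5 && 
python3 -m pendant '[[0.1,[-0.8,0.3,0],0]]' >/dev/null && python3 ld.py 3.5 && 
python3 -m pendant '[[0.1,[-0.8,0.3,0],0]]' >/dev/null && python3 ld.py 3.5 && 
python3 -m pendant '[[0.1,[-0.8,0.3,0],0]]' >/dev/null && python3 ld.py 3.5 && 
python3 -m pendant '[[0.1,[-0.8,0.4,0],0]]' >/dev/null && python3 ld.py 3.5 && 
python3 -m pendant '[[0.1,[-0.7,0.3,0],0]]' >/dev/null && python3 ld.py 3.5 && 
python3 -m pendant '[[0.1,[-0.8,0.4,0],0]]' >/dev/null && python3 ld.py 3.5 && 
python3 -m pendant '[[0.1,[-0.8,0.3,0],0]]' >/dev/null && python3 ld.py 3.5 && 
python3 -m pendant '[[0.1,[-0.7,0.4,0],0]]' >/dev/null && python3 ld.py 3.5 && 
python3 -m pendant '[[0.1,[-0.8,0.4,0],0]]' >/dev/null && python3 ld.py 3.5 && 
python3 -m pendant '[[0.1,[-0.8,0.4,0],0]]' >/dev/null && python3 ld.py 3.5
```

```text
t 19.15 ang -0.2661 r 84.7 load 6.4 rad 8.1 Fy 3.3 gap 20.4
t 19.25 ang -0.2765 r 84.8 load 6.5 rad 7.4 Fy 1.4 gap 20.2
t 19.35 ang -0.2882 r 84.8 load 5.9 rad 6.1 Fy 2.0 gap 20.3
t 19.45 ang -0.2984 r 84.8 load 5.4 rad 6.3 Fy 3.1 gap 20.6
t 19.55 ang -0.3085 r 84.8 load 7.2 rad 6.9 Fy 2.6 gap 20.1
t 19.65 ang -0.3188 r 84.8 load 7.0 rad 6.1 Fy 2.1 gap 20.1
t 19.75 ang -0.3291 r 84.8 load 6.1 rad 5.9 Fy 2.0 gap 20.3
t 19.85 ang -0.3391 r 84.8 load 7.2 rad 4.4 Fy 1.7 gap 20.4
t 19.95 ang -0.3494 r 84.8 load 6.8 rad 6.4 Fy 2.5 gap 20.4
t 20.05 ang -0.3597 r 84.8 load 6.1 rad 5.7 Fy 2.7 gap 20.2
t 20.15 ang -0.3664 r 84.8 load 0.9 rad 4.1 Fy 1.9 gap 20.2
```

```bash
python3 ld.py; python3 -m pendant '[[0.1,[0,0,0],0]]' >/dev/null; python3 ld.py; python3 -m pendant '[[0.1,[0,0,0],0]]' >/dev/null; python3 ld.py
```

```text
t 20.15 ang -0.3664 r 84.8 load 0.9 rad 4.1 Fy 1.9 gap 20.2
t 20.25 ang -0.3648 r 84.8 load 4.1 rad 4.9 Fy 2.6 gap 20.2
t 20.35 ang -0.3654 r 84.8 load 4.1 rad 5.1 Fy 2.8 gap 20.4
```

```bash
exec 2>&1; 
python3 -m pendant '[[0.1,[-0.3,0.1,0],0],[0.1,[0,0,0],0]]' >/dev/null; python3 ld.py 1.5 && 
python3 -m pendant '[[0.1,[-0.3,0.1,0],0],[0.1,[0,0,0],0]]' >/dev/null && python3 ld.py 1.5 && 
python3 -m pendant '[[0.1,[-0.3,0.1,0],0],[0.1,[0,0,0],0]]' >/dev/null && python3 ld.py 1.5 &&
python3 -m pendant '[[0.1,[-0.3,0.1,0],0],[0.1,[0,0,0],0]]' >/dev/null && python3 ld.py 1.5
```

```text
t 20.55 ang -0.3655 r 84.8 load 3.1 rad 5.6 Fy 3.6 gap 20.1
t 20.75 ang -0.3658 r 84.8 load 2.3 rad 5.8 Fy 4.0 gap 20.2
t 20.95 ang -0.3665 r 84.8 load 0.2 rad 6.5 Fy 5.1 gap 20.2
```

```bash
python3 -m pendant '[[0.1,[0,0,0],0],[0.1,[0,0,0],0]]' >/dev/null; python3 ld.py; python3 -m pendant '[[0.27,[0,0,0],0],[0.3,[0,0,0],0],[0.4,[0,0,0],0],[0.5,[0,0,0],0],[0.5,[0,0,0],0],[0.5,[0,0,0],0]]' >/dev/null; python3 -c "from h import *;st()"; python3 - <<'E'
from h import *
p=np.load('p.npy');im=camera('side');cv2.imwrite('pics/side_f.png',im)
cv2.imwrite('pics/v8.png',cv2.resize(im[60:230,235:375],None,fx=3.5,fy=3.5,interpolation=cv2.INTER_CUBIC))
E
```

```text
t 21.15 ang -0.3664 r 84.8 load -0.3 rad 6.7 Fy 4.4 gap 19.8
t 21.75 stand tcp [-29.4 148.2 200.4] F [-1. -0.  1.] gap 42.7 toolx [ 1.  0. -0.]
```

View pics/v8.png

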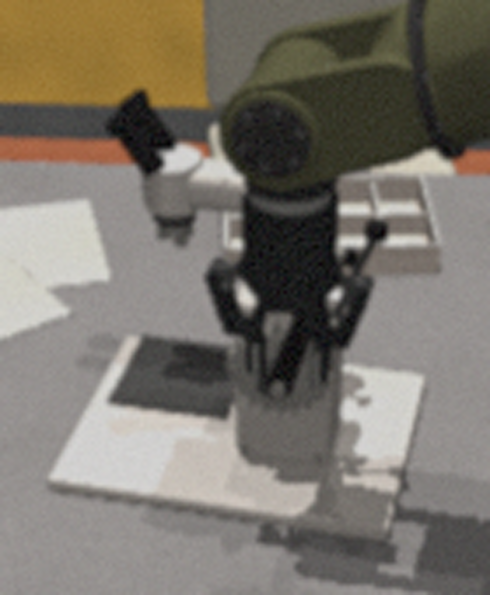

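```bash
python3 -m pendant '[[0.5,[0,-10,0],0],[0.5,[0,-20,0],0],[0.5,[0,-30,0],0],[0.5,[0,-30,0],0],[0.5,[0,-30,0],0],[0.5,[0,-20,10],0],[0.5,[-20,0,40],0],[0.5,[-20,0,40],0],[0.5,[-20,0,40],0],[0.5,[0,0,0],0],[0.5,[0,0,0],0]]' >/dev/null; python3 - <<'E'
from h import *
st();im=camera('side');cv2.imwrite('pics/side_g.png',im);tp=camera('top');a=cv2.imread('pics/side0.png')
cv2.imwrite('pics/v9.png',np.hstack([cv2.resize(i[60:220,245:365],None,fx=3.3,fy=3.3,interpolation=cv2.INTER_CUBIC) for i in (a,im)]))
for c in('side','top'):
  for n in('reagent','sanitiser'): print(c,n,[np.round(d['bbox'],1).tolist() for d in spot_in(c,n)[:2]])
E
```

```text
t 22.9 stand tcp [-89.7 278.7 341.3] F [ 0.  -0.6 -0.1] gap 42.7 toolx [1.    0.002 0.001]
side reagent [[349.5, 272.7, 16.1, 25.2]]
side sanitiser [[238.8, 238.0, 28.8, 56.8]]
top reagent [[275.3, 257.3, 17.3, 18.5], [273.6, 134.8, 29.1, 36.6]]
top sanitiser [[272.6, 133.2, 28.7, 38.7]]
```

View pics/v9.png

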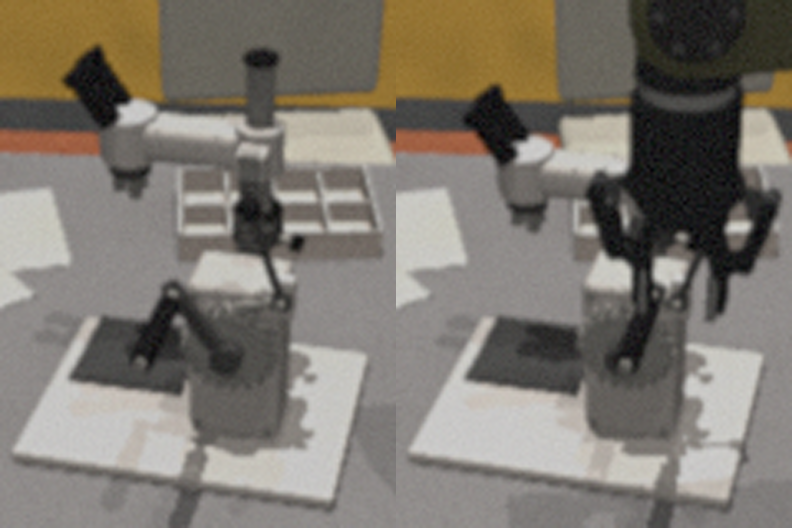

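```bash
python3 -c "from workcell import *;print(hand_in())"
```

```text
the job is handed in; nothing more can be done
None
```

The microscope head is down on the collar's landing ring, and the job is handed in at about 23 s on the robot's clock. No verdict was reported.

- **Lever:** I pushed the ball over to its end stop, away from the wheel. It met the stop within about 1 mm of where I expected. My last 2 mm step pressed about 25 N on the stop before I backed off.
- **Winding up:** I gripped the crank and wound it about 0.09 rad, somewhat past the 0.06 needed. In the side picture the pawl appeared to spring clear. The steady 5–7 N load while letting back confirmed it.
- **Lowering:** I let the crank back slowly until the load dropped, at about -1.0 rad of crank turn. I eased off in 0.3 mm steps until the load read about 0 N (0.2, then -0.3), and only then let go. The first contact reading was 0.9 N, but it settled at 4.1 N, so the head was only partly down and I had to ease it further. The grip read a steady sideways force of up to about 12 N, because its path was a fraction of a millimetre off the crank circle. I saw no effect from it.
- **Final checks:**
  - The last picture shows the crank still where I left it and the lever thrown over.
  - The head is about 40 mm lower than at the start. The gripper hid the collar, so the landing itself was judged by feel.
  - The gripper is clear, reading about zero force.
  - Both bottles are where they were to within about 2 pixels.
  - The slide box was not re-measured. The detector never found it, and the arm stayed away from it.

I viewed 11 pictures, one over the budget.

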